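# Line up the transfer table with the locomotive's track

### The arm

A 6-joint arm with a two-finger parallel gripper is mounted at the origin on the work surface. World frame = base frame: x ahead of the robot, y to its left, z up, the work surface at z = 0. Lengths are in m, angles in rad, forces in N, time in s.
With the tool pointing down it reaches from about 0.3 to 0.85 m from the base axis. Payload 5.4 kg.
Tool frame: the origin (TCP) lies at the very end of the fingers, on their centre line; the grasp point (between the pads) lies ctrl.grasp_offset behind it (ctrl.grasp_offset is the distance from the TCP to the grasp point, in m); x points along the fingers, y is the direction in which the jaws open and shut, and the axes are right-handed (so a half turn about x gives the same grasp; the last joint's range is limited). The gripper opens to 85 mm and grips with 20 to 120 N. Pads are 22 mm wide; open, the fingers measure 114 mm over their backs; the gripper's body (76 mm by 85 mm) begins 54 mm behind the grasp point. The pads swing forward as they close: fully open they stand 13 mm farther back than shut.
Start: joints at [0.934, 0.158, 1.597, -0, 1.386, -0.21], TCP at [0.238, 0.523, 0.231] pointing down, gripper open.
Joint ranges: [-2.91, 2.91], [-0.94, 2.29], [0.18, 2.7], [-1.29, 4.43], [0.17, 2.64], [-3, 3]. Speed limits (rad/s): [2.57, 2.57, 3.14, 3.14, 3.14, 3.14].

### API

Orientations are given as a rotation vector (axis times angle).
In Python, from cell import ctrl gives the robot as it stands.
- The arm moves only by the tool play_rows, never from a script. Its argument "steps" is a list that holds one entry, the list of rows, each a list of 5 numbers: the closure in counts, from 0 (fully open) to 255 (shut), then the shift along the tool's x, y, z in m, then the turn about the tool's x in degrees. In form: [[[claw, dx, dy, dz, turn], ...]]. A call has 1 to 20 rows; each row shifts and turns the commanded pose from where the row before left it, along the tool's axes as they then stand; what a row does not reach is not made up. A row lasts 1/10 s, in which the tool goes at most 50 mm and 8.59 degrees, less where a joint would pass 70% of its speed; a pose out of reach is approached as far as the arm can. A call is refused whole if a number of a shift passes 0.05 or a number of a turn 8.59, either way. A call with a gripper value outside its range is refused whole. The fingers move at their own pace and stop on an object; "squeeze" is the grip in N (left out, the last holds). Time passes only in rows, so rows that do not move let the fingers close. It gives the time, the measured TCP pose, the force and the opening at its end, in the units of the state.
- ctrl.state(): the state, without advancing time (a new reading comes with each control period).
- ctrl.capture(name): name is "side" or "top"; returns the picture (400x640x3 uint8, red, green, blue); there is no depth.
- ctrl.camera_params(name): a dict with "mtx" (3x3 intrinsics, pixels), "rvec" (rotation vector, rad) and "tvec" (3), from world to camera coordinates, as OpenCV has them. Camera axes: x right, y down, z forward; pixel columns grow to the right and rows downward; lengths in m; the calibration is good to about 2 mm. A picture is of the moment at which its call begins. camera_params takes no time and is no camera call.
- ctrl.sign_off(): hands the job in, once; it reports no verdict.
The state is a dict: "t": time; "joints": joint angles; "dq": joint speeds; "joint_efforts": joint torques, N m; "eef_pos": TCP position; "ee_rot": TCP orientation; "ft_force": force on the tool from outside, world axes, zero at the start; "moment": the same for the moment, N m; "opening": opening from 0.0 (shut) to 1.0 (fully open).
Only numpy, scipy, OpenCV 4.12 (cv2) and the standard library are available. Lean on these libraries where they do the work, as an engineer would, in place of code of your own. Each camera call takes 0.05 s, during which the arm holds its last target. There are 200 camera calls.

### The job

The van on the model railway's transfer table is to be fetched by the locomotive. First take the end stop (the plate with the plain wooden grip block) from the rack and push it all the way down into the grooves of the gate at the handle end of the table, so that the van cannot roll off; then, by its wooden handle, slide the table to the track where the locomotive stands until you feel the ball catch drop into its notch, and finish holding the handle there, still gripped, with the table at rest in the notch. Leave everything else where it is.

Things in the scene. Friction and masses are not known exactly. Their poses are not given: they have to be found in the camera images.
- stop_grip (a point): centre of the beech grip of the END STOP, a flat plate: rectangular grip block 12 mm thick, 40 mm wide, 22 mm high (nothing else in the rack has one) on an aluminium blade. x axis: through the thickness; y: along the width; z: up. It starts upright in one of the rack's three slots, this point 61 mm above the bench
- stop_foot (a point): middle of the lower edge of the end stop's blade, 53 mm below stop_grip; same axes. The blade is 4 mm thick, 50 mm wide (tapering to 42 mm in its last 6 mm) and shows 42 mm below the grip
- end_stop: the end stop, 30 to 50 g; origin at stop_foot. Its rack is plywood, 170 x 80 mm, 30 mm high, with three slots 50 mm apart, each 7 mm wide and 22 mm deep (floor 8 mm above the bench)
- groove (a point): middle of the gate at the handle end of the transfer table, at the floor of its grooves, 64 mm above the bench: two aluminium uprights left and right of the track, 37 mm apart, each with a vertical groove 7 mm wide (x), 22 mm deep, flared at the top to 13 mm, rims 27 mm above this point; 56 mm (y) between end walls, flared to 60. x: along the track, away from the handle; y: the way the table slides, towards the robot; z: up
- table_end (a point): far end of the table's track, at rail height, on its centre line, 208 mm from groove in x. When the end stop is fully down, stop_foot lies at groove (1.5 mm of play in x, 3 in y; let go, it may lean by 6 degrees) and the blade stands across the track. The module's plywood rim around the table is level with its surface, 58 mm above the bench
- deck (a joint): position of the transfer table (aluminium, 293 mm along the track, 64 mm wide) on its runners, m, growing towards the robot (groove's +y); travel -0.105 to 0.105. Notches, and stub tracks 1 to 4, are at -0.09, -0.03, 0.03, 0.09. It starts between tracks 2 and 3
- handle_grip (a point): centre of the upright round wooden handle on the right-hand end of the table: 20 mm diameter, 44 mm high, standing on the table's surface 58 mm above the bench; this point is 28 mm above that surface, on the axis, 68 mm from groove in -x. Axes as groove; moves with the table
- handle: the same handle (it can turn on its screw); origin at its foot. Between notches the table moves stiffly (2 to 4 N) and stays where left. A spring ball in the table's end drops into a 10 mm wide notch of the steel index bar: it draws the table in from about 4 mm off and centres it; leaving a notch takes about 8 to 12 N
- loco_mid (a point): middle of the shunting locomotive (100 mm long, 30 mm wide; low bonnet with a chimney, taller cab with windows), on the centre line of one of the four stub tracks beyond the table, 25 mm above the rails
- van_mid (a point): middle of the covered van (105 mm long, 30 mm wide, roof 50 mm above the table's surface) on the table's track, beyond the gate, 110 to 150 mm from groove; it rolls freely along the track
- open_wagon: open wagon on another stub track; leave it alone. Origin at rail height
- tank_wagon: tank wagon on another stub track; leave it alone
- log_wagon: flat wagon with logs on another stub track; leave it alone
- knob_gauge: plate with a round brass knob, in the rack, 62 mm tall; leave it alone. Origin at its foot
- step_gauge: plain stepped metal plate, in the rack, 74 mm tall; leave it alone. Origin at its foot
- solder_reel: reel of solder on the bench, 48 mm diameter, 46 mm high; leave it alone
- flux_jar: small jar on the bench, 42 mm diameter, 45 mm high; leave it alone
- screwdriver: screwdriver lying on the bench, 160 mm; leave it alone
- stub1 (a point): middle of stub track 1 (table position -0.09), on its centre line at rail height; x axis along the track away from the table, y towards the robot; tracks are 60 mm apart
- stub2 (a point): middle of stub track 2 (table position -0.03), on its centre line at rail height; x axis along the track away from the table, y towards the robot; tracks are 60 mm apart
- stub3 (a point): middle of stub track 3 (table position +0.03), on its centre line at rail height; x axis along the track away from the table, y towards the robot; tracks are 60 mm apart
- stub4 (a point): middle of stub track 4 (table position +0.09), on its centre line at rail height; x axis along the track away from the table, y towards the robot; tracks are 60 mm apart
Not all that is in view belongs to the job. Leave any black or blue look-alike of the end_stop alone. Leave any yellow look-alike of the part that bears loco_mid alone.

How it is judged:
By the outcome, as a careful person would: the job done as asked, in the order asked, and still so for the second after the job is handed in, while the arm keeps its last pose, push and grip.
It also fails if it takes over 58 s, if anything falls off the work surface, if the arm or the gripper's body presses on something with over 40 N, if the wrist force passes 120 N, or if a joint passes its speed limit or range.

## Working session

There is one attempt and no reset: what is moved stays moved. The work goes in short steps, Python scripts to look and compute and a tool call to move; the robot and the scene stay as the last step left them, time stands still between calls to the robot, and variables do not carry over. Pictures are saved under pics/ and viewed, about 8 in all and at most 12, crops included, and the job is handed in when it is done.

Besides the shell and the picture viewer there is one more tool, called after "Call:" as name(argument=value, ...) on one line, values as JSON. play_rows: Moves the arm, as the interface text tells. Its arguments: {"type":"object","properties":{"steps":{"type":"array"},"squeeze":{"type":"number"}},"required":["steps"]}

```bash
mkdir -p pics; ls; python3 - <<'E'
from cell import ctrl
import cv2
for n in("top","side"):
    cv2.imwrite(f"pics/{n}0.png",ctrl.capture(n)[:,:,::-1]); print(n,ctrl.camera_params(n))
print(ctrl.state(),ctrl.grasp_offset)
E
```

```text
pics
top {'mtx': array([[457.1186028 ,   0.        , 323.63194289],
       [  0.        , 457.1186028 , 197.22737285],
       [  0.        ,   0.        ,   1.        ]]), 'rvec': array([ 2.14206277, -2.20069866,  0.1476568 ]), 'tvec': array([-0.07371588,  0.56452194,  1.40868524])}
side {'mtx': array([[408.33993702,   0.        , 317.72357891],
       [  0.        , 408.33993702, 196.86370827],
       [  0.        ,   0.        ,   1.        ]]), 'rvec': array([ 2.28539732, -0.78527596,  0.31170926]), 'tvec': array([-0.51012207,  0.26279598,  1.1965804 ])}
{'t': 0.1, 'joints': array([ 9.33895385e-01,  1.58973117e-01,  1.59812293e+00, -3.01431096e-06,
        1.38619809e+00, -2.10098462e-01]), 'dq': array([-0.00069708,  0.0003109 , -0.00207494,  0.00070298,  0.00115571,
        0.0011739 ]), 'joint_efforts': array([ 3.47684863e-05, -3.96992040e+01, -3.32338071e+01, -1.27912167e-04,
        4.15022165e-03, -2.56862776e-06]), 'eef_pos': array([0.23771569, 0.52296166, 0.23041428]), 'ee_rot': array([ 0.33355355,  1.54545014, -0.3360075 ]), 'ft_force': array([0.23420443, 1.27716326, 0.28356836]), 'moment': array([ 0.00120141, -0.00567976,  0.02067798]), 'opening': 1.0037391393073263} 0.0187
```

View pics/top0.png

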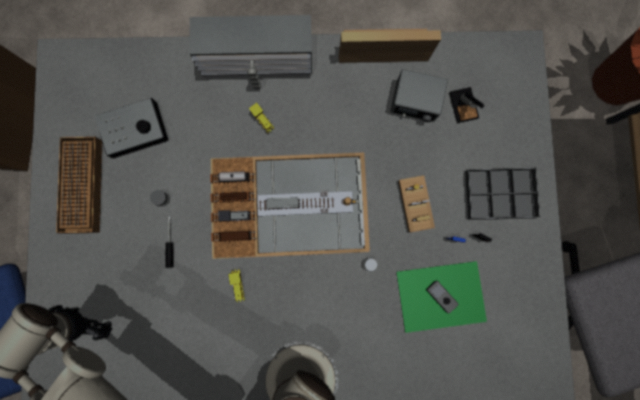

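View pics/side0.png

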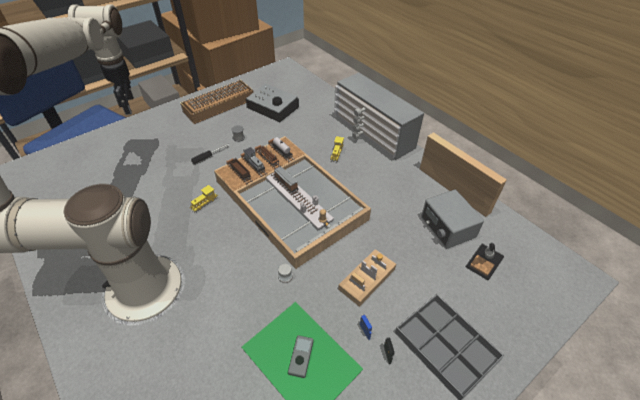

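```bash
python3 - <<'E'
import cv2,numpy as np
t=cv2.imread("pics/top0.png");s=cv2.imread("pics/side0.png")
def c(i,x,y,w,h,k): return cv2.resize(i[y:y+h,x:x+w],None,fx=k,fy=k,interpolation=cv2.INTER_CUBIC)
# A: top module x4.5 (205..380,150..262) ; B: side module
cv2.imwrite("pics/A.png",np.vstack([c(t,208,150,160,60,5)[:, :],c(t,208,210,160,52,5)]))
B=np.zeros((600,800,3),np.uint8)
B[:340,:640]=c(s,210,130,160,85,4)
B[340:600,:260]=c(s,335,245,65,65,4)
B[340:600,260:460]=c(t,395,175,40,52,5)[:260]
B[340:600,460:800]=c(s,260,170,85,65,4)
cv2.imwrite("pics/B.png",B)
E
```

```text
(no output)
```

View pics/A.png

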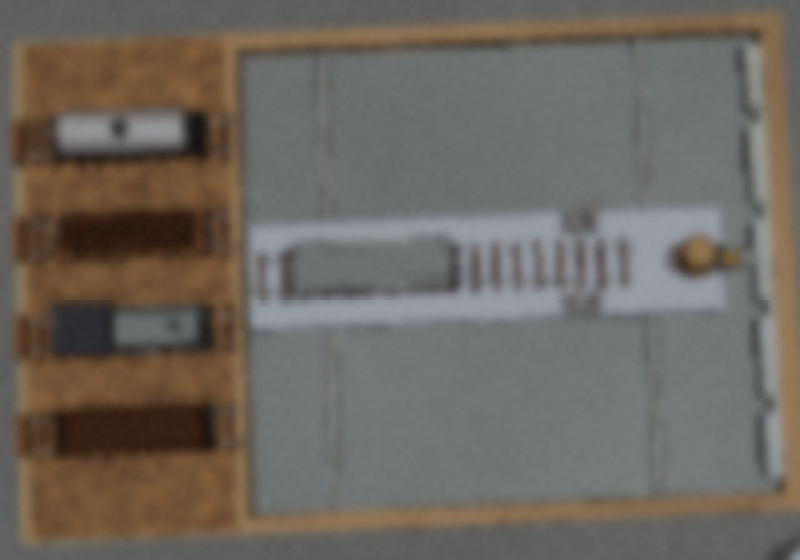

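View pics/B.png

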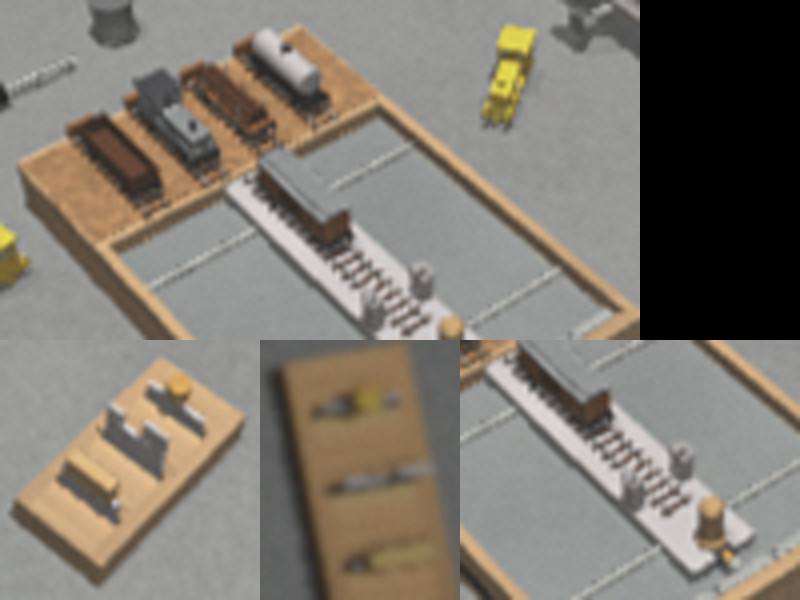

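Candidates. End stop: beech block in the nearest rack slot, top (422,217) / side (357,280). The others are the brass-knob gauge at side (379,256), the stepped plate at (368,266), and the blue and black look-alikes on the bench at (366,326) and (389,349). I choose the rack one with the beech block.
Locomotive: grey with a cab, top (240,216), third from the far side, so track 3. The yellow ones at top (261,117) and (236,284) are look-alikes. The tank wagon is at (233,177), the log wagon at (234,197) and the open wagon at (234,236).

```bash
cat > h.py <<'E'
import cv2,numpy as np
from cell import ctrl
P={n:ctrl.camera_params(n) for n in("top","side")}
def ray(n,px):
    p=P[n];R=cv2.Rodrigues(p["rvec"])[0]
    u=cv2.undistortPoints(np.array([[px]],float),p["mtx"],None)[0,0]
    return -R.T@p["tvec"].ravel(), R.T@np.array([u[0],u[1],1.])
def onz(n,px,z):
    c,d=ray(n,px); return c+d*(z-c[2])/d[2]
def tri(a,b):
    M=[];v=[]
    for n,px in(("top",a),("side",b)):
        c,d=ray(n,px);d=d/np.linalg.norm(d);A=np.eye(3)-np.outer(d,d);M.append(A);v.append(A@c)
    return np.linalg.lstsq(np.vstack(M),np.hstack(v),rcond=None)[0]
def proj(n,X):
    p=P[n];return cv2.projectPoints(np.array([X],float),p["rvec"],p["tvec"],p["mtx"],None)[0][0,0]
E
python3 - <<'E'
from h import *
np.set_printoptions(precision=4,suppress=True,linewidth=220)
t=cv2.imread("pics/top0.png");s=cv2.imread("pics/side0.png")
for n,i,(x0,x1,y0,y1) in(("top",t,(408,434,207,225)),("side",s,(344,372,270,292))):
    h=cv2.cvtColor(i,cv2.COLOR_BGR2HSV)[y0:y1,x0:x1]
    print(n,"cols",x0,"S"); 
    for k in(1,2):
        for r,row in enumerate(h[:,:,k]): print(y0+r,' '.join(f"{v:3d}" for v in row))
        print()
# table
m=(cv2.cvtColor(t,cv2.COLOR_BGR2HSV)[:,:,2]>150).astype(np.uint8);m[:, :255]=0;m[:,357:]=0;m[:185]=0;m[220:]=0
print(t[200,300:360:6],m.sum())
k,l,st,c=cv2.connectedComponentsWithStats(m);print(st,c)
E
```

```text
top cols 408 S
207 104  99  95  98  98  99 100  99 100 100  99 102 101 102 103 102 108 105 106 105 109  99  79  38   8   8
208 106 102 101  99 100 102 102 101 102 105 107 105 105 108 104 106 106 107 108 109 107 105  85  46  13   3
209 107 105 103 102 105 104 106 106 105 105 107 107 108 108 108 108 108 108 109 109 107 106  89  52  18   8
210 106 107 107 105 106 105 106 109 105 107 106 107 105 107 106 108 108 108 105 107 109 107  94  60  22  10
211 108 107 109 106 108 107 105 108 106 108 109 108 108 109 108 109 106 107 108 107 109 108  96  69  30   5
212 107 110 107 107 107 107 106 109 106 109 107 106 107 107 108 110 107 106 109 106 110 108  99  75  36   8
213 108 106 107 107 106 107 105 106 106 106 108 109 108 109 108 107 109 107 108 109 108 108 102  86  44  10
214 108 109 108 107 104 107 108 107 107 108 108 109 108 108 107 106 108 106 106 109 108 109 107  91  54  15
215 107 107 107 106 108 108 107 107 107 109 107 111 109 107 107 107 109 108 106 108 105 107 105  96  64  27
216 108 108 107 105 110 108 108 111 107 107 110 111 108 107 104 107 107 107 105 101 101 102 104  95  72  32
217 1
[... 7796 characters left out ...]
8 199 176 135
291  84  88 109 155 192 205 208 209 209 207 204 204 209 210 211 214 219 221 204 172 168 191 196 199 198 176 136 104

[[126 122 119]
 [115 116 119]
 [137 135 132]
 [144 140 139]
 [100 101 104]
 [145 141 138]
 [164 157 152]
 [ 98  97 100]
 [ 75 114 143]
 [ 76 100 111]] 708
[[     0      0    640    400 255292]
 [   259    193     61      8    189]
 [   328    192     24     20    274]
 [   313    201      1      4      4]
 [   330    202      1      2      2]
 [   262    204      1      3      3]
 [   259    207     61      8    236]] [[319.527  199.4899]
 [292.7196 195.7302]
 [339.4964 201.3431]
 [313.     202.5   ]
 [330.     202.5   ]
 [262.     205.    ]
 [289.3051 211.2076]]
```

```bash
python3 - <<'E'
from h import *
np.set_printoptions(precision=4,suppress=True,linewidth=220)
t=cv2.imread("pics/top0.png");s=cv2.imread("pics/side0.png")
hs=cv2.cvtColor(s,cv2.COLOR_BGR2HSV).astype(float);ht=cv2.cvtColor(t,cv2.COLOR_BGR2HSV).astype(float)
# beech top face in side
m=((hs[...,1]>=98)&(hs[...,2]>190)).astype(np.uint8);m[:271]=0;m[284:]=0;m[:,:350]=0;m[:,366:]=0
ys,xs=np.nonzero(m);c=(xs.mean(),ys.mean());print("grip side px",c,len(xs),onz("side",c,.072), cv2.minAreaRect(np.float32([onz("side",(x,y),.072)[:2]*1000 for x,y in zip(xs,ys)])))
# rack in top (includes side wall? use wood sat)
m=((ht[...,1]>60)).astype(np.uint8);m[:170]=0;m[240:]=0;m[:,:395]=0;m[:,440:]=0
m=cv2.morphologyEx(m,cv2.MORPH_CLOSE,np.ones((5,5)))
cs=max(cv2.findContours(m,0,1)[0],key=cv2.contourArea)
for z in(.03,):
    r=cv2.minAreaRect(np.float32([onz("top",p[0],z)[:2]*1000 for p in cs]));print("rack",z,r)
    rc=np.array(r[0])
# table edges in top: gradient edge per column, upper/lower
g=cv2.GaussianBlur(ht[...,2],(1,3),0)
up=[];lo=[]
for x in list(range(262,318,2))+list(range(330,350,2)):
    col=g[:,x]
    d=np.diff(col)
    for rng,sg,out in(((187,198),1,up),((205,218),-1,lo)):
        w=np.clip(sg*d[rng[0]:rng[1]],0,None);k=w.argmax();i=np.arange(max(0,k-1),min(len(w),k+2))
        if w[k]>8: out.append(onz("top",(x,rng[0]+.5+(w[i]*i).sum()/w[i].sum()),.058)[:2])
L=[]
for e in(up,lo):
    vx,vy,x0,y0=cv2.fitLine(np.float32(e)*1000,cv2.DIST_HUBER,0,.01,.01).ravel();L.append((vx,vy,x0,y0));print("edge",len(e),np.degrees(np.arctan2(vy,vx)),x0,y0)
n=np.array([-L[0][1],L[0][0]]);print("width",n@(np.array(L[1][2:])-np.array(L[0][2:])))
# ends along centre row
print("right end V row",[(r,g[r,344:360].round()) for r in(194,207,208)]); print("left",g[195,252:264],g[211,252:264])
# handle: orange
for nme,h,(x0,x1,y0,y1) in(("top",ht,(340,358,194,208)),("side",hs,(314,332,205,226))):
    sub=h[y0:y1,x0:x1]; print(nme,x0,y0)
    for r,row in enumerate(sub[...,1]): print(y0+r,' '.join(f"{int(v):3d}" for v in row),'|',' '.join(f"{int(v):3d}" for v in sub[r,:,2]))
E
```

```text
grip side px (np.float64(357.27027027027026), np.float64(276.7027027027027)) 37 [ 0.4824 -0.3898  0.072 ] ((482.2998352050781, -389.68701171875), (9.172845840454102, 36.967735290527344), 5.312389373779297)
rack 0.03 ((535.5696411132812, -381.1533203125), (170.78775024414062, 85.88172149658203), 8.793624877929688)
edge 38 -89.365005 574.93994 -23.034195
edge 38 -88.94889 511.19986 3.0767303
width -63.446796
right end V row [(194, array([164., 164., 162., 160., 161., 163., 163., 154., 136., 123., 121., 120., 115., 107., 112., 128.])), (207, array([160., 158., 156., 157., 159., 161., 162., 158., 147., 130., 123., 120., 117., 107.,  95., 108.])), (208, array([162., 163., 163., 164., 163., 164., 164., 159., 148., 131., 123., 120., 117., 108.,  95., 104.]))]
left [ 83.75  90.75 119.   127.5  108.75 110.   131.5  139.5  143.5  145.   146.5  147.  ] [107.    96.75 101.5  113.25 107.75 106.75 137.25 153.   151.25 154.5  159.25 158.5 ]
top 340 194
194  20  20  20  19  19  20  17  17  17  20  19  18  15  12   8   9   9  12 | 166 164 165 164 165 165 163 162 162 164 163 153 136 123 121 120 116 10
[... 4414 characters left out ...]
89  35  12   5  10   7   3 | 210 211 211 211 209 163 137 152 163 165 155 132  94 104 143 134 103  94
222  10  12  12  11   8  11  24  38  56  73  78  66 103  72   3   3   6   4 | 211 211 210 210 212 192 169 169 150 129 108 105 139 106  84  93 119 127
223  10  12  10  10  12  10  10  11  11  10   6  79 138 142  83   6   6   3 | 205 215 211 212 213 213 204 204 191 134  86 116 196 188 114 118 139 149
224  12  11  10  11  11   8   9   9   9   3  11  82 146 122  38   5   7   3 | 164 206 213 214 212 212 215 216 216 156  95  99 184 194 168 166 148 149
225  12  10  11  12   8  11   8   9  11   6  10  39 110  53  12   8  11   5 | 110 156 204 217 213 216 216 190 166 123  73  72 128 158 185 186 162 155
```

```bash
python3 - <<'E'
from h import *
np.set_printoptions(precision=1,suppress=True,linewidth=220)
t=cv2.imread("pics/top0.png");s=cv2.imread("pics/side0.png")
print([ray(n,(0,0))[0].round(3) for n in P])
a=np.radians(8.8);u=np.array([np.cos(a),np.sin(a),0]);v=np.array([-u[1],u[0],0])
out=[]
for c in((.4823,-.3898),(.4855,-.391)):
    im=[]
    for n,i,(x0,y0) in(("top",t,(405,200)),("side",s,(340,262))):
        k=12;z=cv2.resize(i[y0:y0+32,x0:x0+33],None,fx=k,fy=k,interpolation=cv2.INTER_CUBIC)
        C=np.array([c[0],c[1],0])
        for zz,col in((.072,(0,0,255)),(.05,(255,0,0))):
            q=[C+u*sx*.006+v*sy*.020+[0,0,zz] for sx,sy in((-1,-1),(1,-1),(1,1),(-1,1))]
            p=np.array([proj(n,X) for X in q]);
            cv2.polylines(z,[np.int32((p-[x0,y0]+.5)*k)],True,col,1)
        im.append(z[:384,:396][:290])
    out.append(np.hstack(im))
cv2.imwrite("pics/C.png",np.vstack(out))
E
```

```text
[array([ 0.4, -0.1,  1.5]), array([ 0. , -0.8,  1.1])]
```

View pics/C.png

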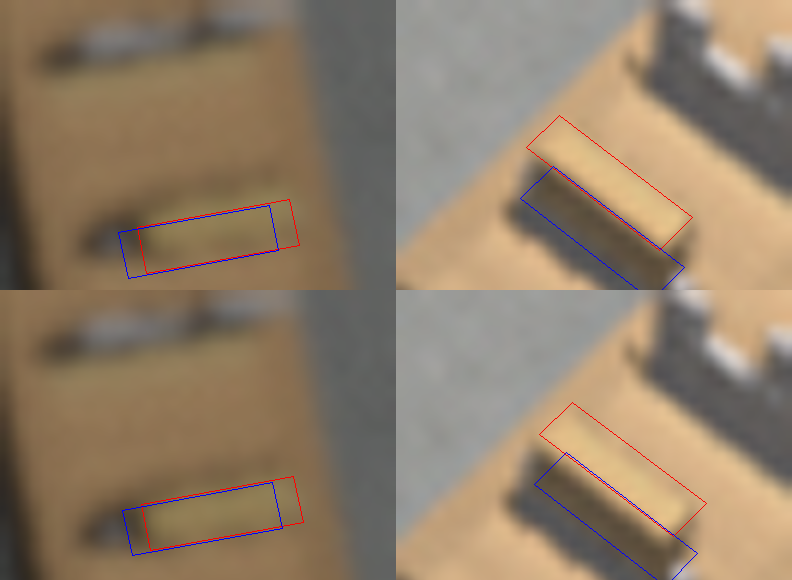

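```bash
cat >> h.py <<'E'
def draw(img,n,x0,y0,w,h,k,polys):
    z=cv2.resize(img[y0:y0+h,x0:x0+w],None,fx=k,fy=k,interpolation=cv2.INTER_CUBIC)
    for q,col in polys:
        p=np.array([proj(n,X) for X in q]);cv2.polylines(z,[np.int32((p-[x0,y0]+.5)*k)],True,col,1)
    return z
def box(C,u,v,hx,hy,z): return [np.array([*C[:2],0])+u*sx*hx+v*sy*hy+[0,0,z] for sx,sy in((-1,-1),(1,-1),(1,1),(-1,1))]
def circ(C,r,z): return [np.array([C[0]+r*np.cos(a),C[1]+r*np.sin(a),z]) for a in np.linspace(0,6.28,24)]
E
python3 - <<'E'
from h import *
np.set_printoptions(precision=4,suppress=True,linewidth=220)
t=cv2.imread("pics/top0.png");s=cv2.imread("pics/side0.png")
re=onz("top",(352.3,201),.058);le=onz("top",(257.8,203),.058);print("ends",re,le,np.linalg.norm(re-le))
ht=cv2.cvtColor(t,cv2.COLOR_BGR2HSV).astype(float)
m=(ht[...,1]>85);m[:,:343]=0;m[:,351:]=0;m[:195]=0;m[208:]=0
y,x=np.nonzero(m);print("handle top px",x.mean(),y.mean(),onz("top",(x.mean(),y.mean()),.102),onz("top",(x.mean(),y.mean()),.09))
m=ht[...,1]>60;m=m.astype(np.uint8);m[:145]=0;m[265:]=0;m[:,:205]=0;m[:,372:]=0
cs=max(cv2.findContours(m,0,1)[0],key=cv2.contourArea);print("module",cv2.minAreaRect(np.float32([onz("top",p[0],.058)[:2]*1000 for p in cs])))
a=np.radians(90.84);u=np.array([np.cos(a),np.sin(a),0]);v=np.array([-u[1],u[0],0])
mid=(re+le)/2; end=re.copy();end[0]=.545-.0147*(re[1]+.15)
end=end+u*((np.linalg.norm(re-le)-.293)/2)
g=end+u*.085;h=end+u*.017;print("groove",g,"handle",h)
polys=[(box(end+u*.1465,u,v,.1465,.032,.058),(0,255,0)),(circ(h,.010,.102),(0,0,255)),(circ(h,.010,.058),(255,0,0)),(box(g,u,v,.0035,.0185,.091),(0,255,255)),(box(g,u,v,.0035,.028,.091),(0,0,255)),(box(g,u,v,.0035,.0185,.058),(255,0,0))]
A=draw(t,"top",300,184,62,34,8,polys);B=draw(s,"side",285,175,50,55,8,polys)
o=np.zeros((440,900,3),np.uint8);o[:A.shape[0],:A.shape[1]]=A;o[:B.shape[0],500:500+B.shape[1]]=B
cv2.imwrite("pics/D.png",o[:,:900][:, :])
for n in('stub2','stub3'):pass
print("table offset (m, groove y) from module centre line later")
R=cv2.Rodrigues(ctrl.state()["ee_rot"])[0];print(R)
E
python3 -c "
import cv2;i=cv2.imread('pics/D.png');cv2.imwrite('pics/D.png',cv2.resize(i,(800,391)))"
```

```text
ends [ 0.5454 -0.1769  0.058 ] [0.5468 0.1153 0.058 ] 0.2922792397537983
handle top px 347.0857142857143 200.68571428571428 [ 0.5421 -0.1576  0.102 ] [ 0.5434 -0.1584  0.09  ]
module ((540.2520751953125, 20.051849365234375), (311.7818603515625, 483.7037658691406), 0.7812561392784119)
groove [ 0.5442 -0.0923  0.058 ] handle [ 0.5452 -0.1603  0.058 ]
table offset (m, groove y) from module centre line later
[[-0.001   0.414   0.9103]
 [-0.0014  0.9103 -0.414 ]
 [-1.     -0.0017 -0.0004]]
```

View pics/D.png

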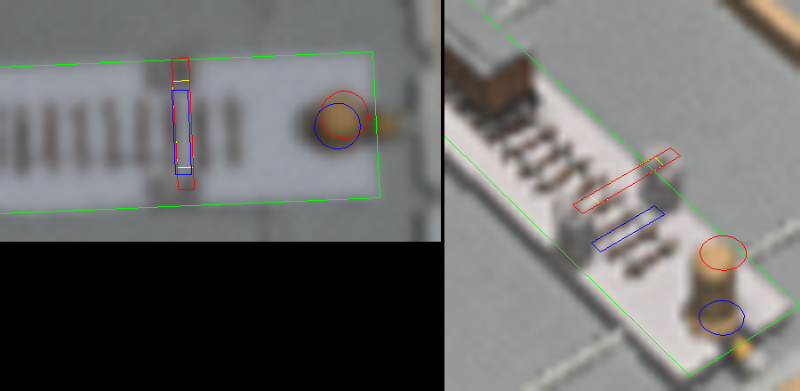

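```bash
python3 - <<'E'
from h import *
np.set_printoptions(precision=4,suppress=True,linewidth=220)
h=tri((347.1,200.7),(322.4,210.6));print("handle top tri",h, "side z=.102",onz("side",(322.4,210.6),.102))
print("gate", tri((323.4,201.8),(308.8,199.5)),onz("side",(308.8,199.5),.091),onz("top",(323.4,201.8),.091))
s=cv2.imread("pics/side0.png");t=cv2.imread("pics/top0.png")
g=cv2.cvtColor(s,cv2.COLOR_BGR2GRAY);gt=cv2.cvtColor(t,cv2.COLOR_BGR2GRAY)
print("top cols",list(range(312,334)))
for r in range(188,216): print(r,' '.join(f"{v:3d}" for v in gt[r,312:334]))
print("side",list(range(296,324)))
for r in range(190,216): print(r,' '.join(f"{v:3d}" for v in g[r,296:324]))
E
```

```text
handle top tri [ 0.5423 -0.1577  0.0994] side z=.102 [ 0.5408 -0.1594  0.102 ]
gate [ 0.5423 -0.0868  0.0891] [ 0.5416 -0.0883  0.091 ] [ 0.5418 -0.0866  0.091 ]
top cols [312, 313, 314, 315, 316, 317, 318, 319, 320, 321, 322, 323, 324, 325, 326, 327, 328, 329, 330, 331, 332, 333]
188 111 111 111 112 112 114 113 115 115 115 116 116 116 113 115 114 114 115 117 116 117 118
189 110 110 112 112 114 114 113 114 113 115 115 113 114 114 111 111 111 115 115 117 117 117
190 112 112 112 113 113 114 115 114 114 113 113 112 109 107 107 109 110 115 117 117 118 120
191 116 116 116 117 118 120 121 116 114 112 109 108 103 103 106 112 115 122 123 125 126 126
192 127 127 130 131 132 133 132 126 114 108 105 102  97  94 103 117 130 137 139 138 139 139
193 142 145 145 147 149 149 146 137 118 103 103 101  90  87  98 122 139 149 151 151 152 151
194 152 152 154 155 155 156 151 142 119 104 102 102  94  88 100 123 144 152 154 156 157 156
195 155 155 154 157 155 157 153 144 121 106 101 102  98  95 104 126 144 152 156 155 154 156
196 157 155 153 153 155 155 154 144 129 119 111 110 111 113 117 130 145 151 154 15
[... 4219 characters left out ...]
 171
210 137 101  83  95 100  88  87  99  98 102 165 160 107 104 132 172 200 176 146  97 101 161 196 191 169 168 176 174
211 153 138 106  90  91  91  88  92 101 126 178 169 126 158 155 159 150 112 110 153 170 197 206 171 150 165 175 178
212 152 156 139 108  88  92 100 100 124 167 197 201 189 201 153 107 106 128 169 200 205 206 207 160 136 154 170 172
213 149 153 154 137 107  88  96 126 179 202 208 207 207 205 137  99 110 174 201 204 202 206 206 156 110 132 156 157
214 149 151 154 155 141 108  90 110 164 201 209 206 203 203 179 172 176 198 204 203 203 204 205 154  90  96 111 112
215 151 151 149 153 156 141 107  89 110 163 201 208 205 203 203 203 204 205 203 202 200 204 207 154  89  76  83  79
```

The gate is at about (0.5425, -0.091), the handle at about (0.543, -0.159) and the grip at about (0.484, -0.390) with yaw 8.8°. First I turn and narrow the jaws, so the fingers will clear the step gauge.

Call:
play_rows(steps=[[[135,0,0,0,8.1],[135,0,0,0,8.1],[135,0,0,0,8.1],[135,0,0,0,8.1],[135,0,0,0,8.1],[135,0,0,0,8.1],[135,0,0,0,8.1],[135,0,0,0,0],[135,0,0,0,0]]], squeeze=40)

```text
t: 1.0
eef_pos: [0.2379, 0.5232, 0.2309]
ee_rot: [1.092, 1.28, -1.093]
ft_force: [-0.3, 0.6, 0.4]
opening: 0.466
```

```bash
cat >> h.py <<'E'
def go(target):
    s=ctrl.state();R=cv2.Rodrigues(s["ee_rot"])[0];d=np.array(target)-s["eef_pos"]
    print("t",round(s["t"],2),"pos",s["eef_pos"].round(4),"yaw",round(np.degrees(np.arctan2(R[1,1],R[0,1])),2),"open",round(s["opening"]*85,1),"F",s["ft_force"].round(1),"tool d",(R.T@d).round(4), "tool x",R[:,0].round(3))
E
python3 -c "
from h import *
go((.484,-.390,.15))"
```

```text
t 1.0 pos [0.2379 0.5232 0.2309] yaw 9.04 open 39.6 F [-0.3  0.6  0.4] tool d [0.0813 0.0996 0.9405] tool x [-0.    -0.001 -1.   ]
```

Call:
play_rows(steps=[[[135,0,0.005,0.045,0],[135,0,0.005,0.045,0],[135,0,0.005,0.045,0],[135,0,0.005,0.045,0],[135,0,0.005,0.045,0],[135,0,0.005,0.045,0],[135,0,0.005,0.045,0],[135,0,0.005,0.045,0],[135,0,0.005,0.045,0],[135,0,0.005,0.045,0],[135,0,0.005,0.045,0],[135,0,0.005,0.045,0],[135,0,0.005,0.045,0],[135,0,0.005,0.045,0],[135,0,0.005,0.045,0],[135,0,0.005,0.045,0],[135,0,0.005,0.045,0],[135,0,0.005,0.045,0],[135,0,0.005,0.045,0],[135,0,0,0.03,0]]])

```text
t: 3.0
eef_pos: [0.4682, -0.3392, 0.2309]
ee_rot: [1.093, 1.279, -1.094]
ft_force: [-0.1, 0.0, 0.2]
opening: 0.472
```

```bash
python3 -c "
from h import *
go((.484,-.390,.12))"
```

```text
t 3.0 pos [ 0.4682 -0.3392  0.2309] yaw 8.94 open 40.1 F [-0.1  0.   0.2] tool d [0.1109 0.0077 0.0526] tool x [ 0. -0. -1.]
```

Call:
play_rows(steps=[[[135,0.02,0.004,0.026,0],[135,0.03,0.004,0.027,0],[135,0.03,0,0,0],[135,0.03,0,0,0],[135,0,0,0,0],[135,0,0,0,0]]])

```text
t: 3.6
eef_pos: [0.484, -0.3874, 0.1215]
ee_rot: [1.094, 1.28, -1.094]
ft_force: [0.5, 0.1, 1.2]
opening: 0.47
```

```bash
python3 - <<'E'
from h import *
go((.484,-.390,.042))
a=np.radians(8.9);u=np.array([np.cos(a),np.sin(a),0]);v=np.array([-u[1],u[0],0])
C=(.484,-.390)
im=[]
for n,x0,y0 in(("top",400,185),("side",330,235)):
    i=ctrl.capture(n)[:,:,::-1].copy();cv2.imwrite(f"pics/{n}1.png",i)
    im.append(draw(i,n,x0,y0,40,58,10,[(box(C,u,v,.006,.02,.072),(0,0,255))]))
cv2.imwrite("pics/E.png",np.hstack(im))
E
```

```text
t 3.6 pos [ 0.484  -0.3874  0.1215] yaw 8.93 open 40.0 F [0.5 0.1 1.2] tool d [ 0.0795 -0.0003  0.0026] tool x [-0.001  0.001 -1.   ]
```

View pics/E.png

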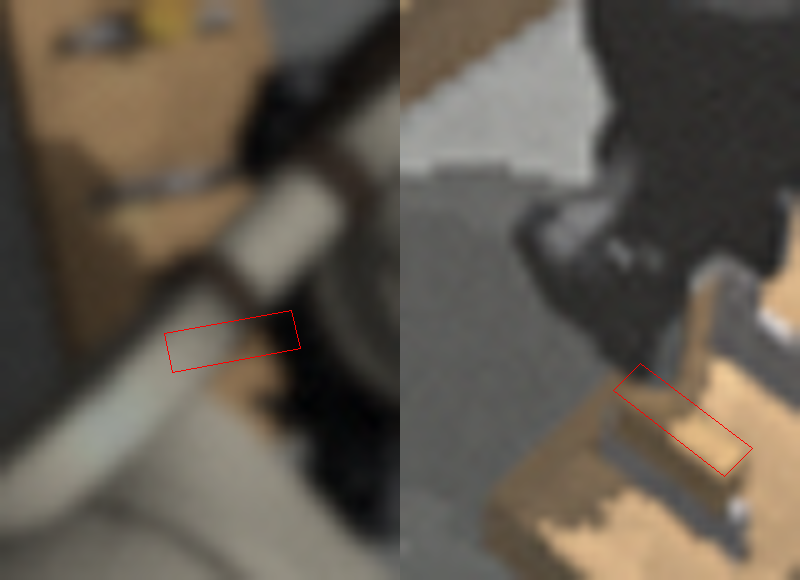

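Call:
play_rows(steps=[[[135,0.02,0,0.0025,0],[135,0.02,0,0,0],[135,0.02,0,0,0],[135,0.01,0,0,0],[135,0.0095,0,0,0],[135,0,0,0,0],[170,0,0,0,0],[190,0,0,0,0],[195,0,0,0,0],[200,0,0,0,0],[205,0,0,0,0],[210,0,0,0,0],[210,0,0,0,0]]], squeeze=20)

```text
t: 5.0
eef_pos: [0.4844, -0.3901, 0.0418]
ee_rot: [1.095, 1.278, -1.095]
ft_force: [-0.6, 0.3, -0.5]
opening: 0.177
```

```bash
python3 -c "
from h import *
go((.484,-.390,.042));print(ctrl.state()['moment'])"
```

```text
t 5.0 pos [ 0.4844 -0.3901  0.0418] yaw 8.85 open 15.1 F [-0.6  0.3 -0.5] tool d [-0.0002 -0.0004 -0.0001] tool x [-0.  0. -1.]
[ 0.00881929 -0.04394578  0.01414384]
```

Opening is 15 mm with no contact yet, so I keep closing.

Call:
play_rows(steps=[[[214,0,0,0,0],[217,0,0,0,0],[220,0,0,0,0],[223,0,0,0,0],[226,0,0,0,0],[230,0,0,0,0],[230,0,0,0,0]]])

```text
t: 5.7
eef_pos: [0.4845, -0.3901, 0.0418]
ee_rot: [1.095, 1.278, -1.095]
ft_force: [0.1, 0.4, -0.5]
opening: 0.137
```

```bash
python3 -c "
from h import *
go((.484,-.390,.042));print(ctrl.state()['moment'])"
```

```text
t 5.7 pos [ 0.4845 -0.3901  0.0418] yaw 8.85 open 11.6 F [ 0.1  0.4 -0.5] tool d [-0.0002 -0.0004 -0.0002] tool x [ 0. -0. -1.]
[ 0.0372202  -0.02463243 -0.0422912 ]
```

Call:
play_rows(steps=[[[255,0,0,0,0],[255,0,0,0,0],[255,0,0,0,0],[255,-0.01,0,0,0],[255,-0.02,0,0,0],[255,-0.03,0,0,0],[255,-0.03,0,0,0],[255,-0.03,0,0,0],[255,-0.03,0,0,0],[255,0,0,0,0],[255,0,0,0,0],[255,0,0,0,0]]], squeeze=50)

```text
t: 6.9
eef_pos: [0.4838, -0.3893, 0.1903]
ee_rot: [1.095, 1.281, -1.095]
ft_force: [-0.8, -0.2, -0.8]
opening: 0.13
```

```bash
python3 - <<'E'
from h import *
go((.5425,-.091,.19))
i=ctrl.capture("side")[:,:,::-1].copy();cv2.imwrite("pics/side2.png",i)
cv2.imwrite("pics/F.png",cv2.resize(i[170:310,290:430],None,fx=4,fy=4,interpolation=cv2.INTER_CUBIC))
E
```

```text
t 6.9 pos [ 0.4838 -0.3893  0.1903] yaw 8.85 open 11.1 F [-0.8 -0.2 -0.8] tool d [ 0.0008  0.1039 -0.2857] tool x [-0.002  0.002 -1.   ]
```

View pics/F.png

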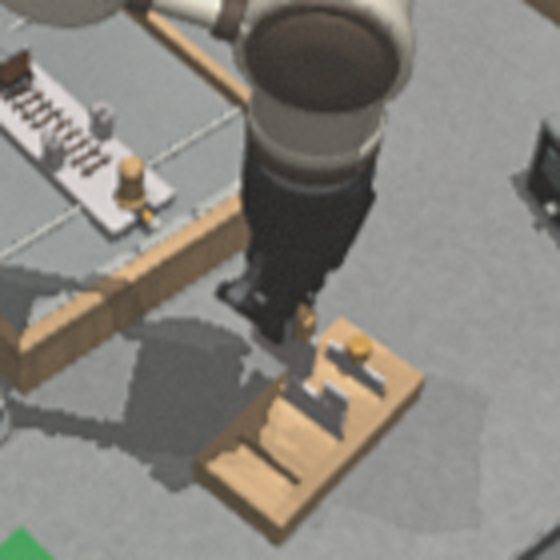

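The slot is empty and the beech block sits between the fingers at about (305,318) in the crop. Next I turn by -82° and move above the gate.

Call:
play_rows(steps=[[[255,0,0,0,-8.2],[255,0,0,0,-8.2],[255,0,0,0,-8.2],[255,0,0,0,-8.2],[255,0,0,0,-8.2],[255,0,0,0,-8.2],[255,0,0,0,-8.2],[255,0,0,0,-8.2],[255,0,0,0,-8.2],[255,0,0,0,-8.2],[255,0,0.03,0.0075,0],[255,0,0.03,0.0075,0],[255,0,0.03,0.0075,0],[255,0,0.03,0.0075,0],[255,0,0.03,0.0075,0],[255,0,0.03,0.0075,0],[255,0,0.03,0.0075,0],[255,0,0.03,0.0075,0],[255,0,0.02,0,0],[255,0,0,0,0]]])

```text
t: 8.95
eef_pos: [0.5398, -0.1265, 0.1902]
ee_rot: [-0.012, 1.574, 0.016]
ft_force: [-0.7, 0.3, 0.0]
opening: 0.133
```

```bash
python3 -c "
from h import *
go((.5425,-.091,.14))"
```

```text
t 8.95 pos [ 0.5398 -0.1265  0.1902] yaw 91.03 open 11.3 F [-0.7  0.3  0. ] tool d [0.0503 0.0353 0.0035] tool x [-0.003  0.002 -1.   ]
```

Call:
play_rows(steps=[[[255,0.01,0.018,0.0015,0.2],[255,0.02,0.0175,0.002,0],[255,0.015,0,0,0],[255,0,0,0,0],[255,0,0,0,0],[255,0,0,0,0]]])

```text
t: 9.55
eef_pos: [0.5442, -0.0949, 0.1477]
ee_rot: [-0.009, 1.569, 0.007]
ft_force: [0.9, -1.2, -0.2]
opening: 0.134
```

```bash
python3 - <<'E'
from h import *
go((.5425,-.091,.14))
e=ctrl.state()["eef_pos"];f=e-[0,0,.0343]
a=np.radians(90.84);u=np.array([np.cos(a),np.sin(a),0]);v=np.array([-u[1],u[0],0])
i=ctrl.capture("side")[:,:,::-1].copy();cv2.imwrite("pics/side3.png",i)
t=ctrl.capture("top")[:,:,::-1].copy()
pl=[([f+v*.021,f-v*.021,f-v*.025+[0,0,.006],f-v*.025+[0,0,.042],f+v*.025+[0,0,.042],f+v*.025+[0,0,.006]],(0,0,255)),(box(e,u,v,.0035,.028,.091),(0,255,255))]
A=draw(i,"side",275,160,60,60,9,pl);A=np.hstack([A,np.zeros((540,260,3),np.uint8)]);A[:, 540:]=draw(t,"top",310,175,26,54,10,pl)[:540]
cv2.imwrite("pics/G.png",A)
E
```

```text
t 9.55 pos [ 0.5442 -0.0949  0.1477] yaw 90.59 open 11.4 F [ 0.9 -1.2 -0.2] tool d [ 0.0077  0.0039 -0.0017] tool x [ 0.001 -0.001 -1.   ]
```

View pics/G.png

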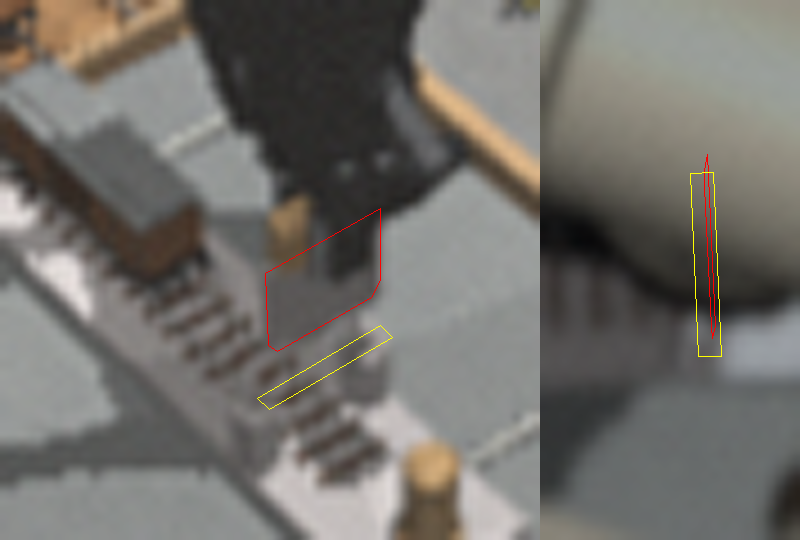

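```bash
python3 - <<'E'
from h import *
np.set_printoptions(precision=4,suppress=True,linewidth=200)
print("groove side@.091",onz("side",(308.9,200.95),.091),"far/near",onz("side",(314.8,197.9),.091),onz("side",(303,204),.091))
print("top upr mids", onz("top",(324.9,193.9),.091),onz("top",(325.2,210.2),.091))
e=ctrl.state()["eef_pos"];a=np.radians(90.6);u=np.array([np.cos(a),np.sin(a),0]);v=np.array([-u[1],u[0],0])
for z in(.0077,.0297):
  for sx in(-1,1):
    for sy in(-1,1): print("block corner",z,sx,sy,proj("side",e+[0,0,z]+u*sx*.006+v*sy*.02))
  for sy in(-1,1): print(" blade",proj("side",e+[0,0,.0077]+v*sy*.025),proj("side",e+[0,0,-.0343]+v*sy*.021))
i=cv2.imread("pics/side3.png");h=cv2.cvtColor(i,cv2.COLOR_BGR2HSV)
print(list(range(300,322)))
for r in range(178,202): print(r,' '.join(f"{int(x):3d}" for x in h[r,300:322,1]),'|',' '.join(f"{int(x):3d}" for x in h[r,300:322,2]))
E
```

```text
groove side@.091 [ 0.5381 -0.0935  0.091 ] far/near [ 0.5611 -0.0946  0.091 ] [ 0.5154 -0.0925  0.091 ]
top upr mids [ 0.5657 -0.0918  0.091 ] [ 0.5161 -0.0913  0.091 ]
block corner 0.0077 -1 -1 [316.7054 184.3854]
block corner 0.0077 -1 1 [306.4689 190.1738]
block corner 0.0077 1 -1 [314.3088 182.2378]
block corner 0.0077 1 1 [304.0918 187.9677]
 blade [316.7632 182.5999] [315.7696 192.4653]
 blade [303.9794 189.7989] [305.2893 198.4969]
block corner 0.0297 -1 -1 [316.7103 179.3337]
block corner 0.0297 -1 1 [306.3401 185.128 ]
block corner 0.0297 1 -1 [314.283  177.1842]
block corner 0.0297 1 1 [303.9327 182.9192]
 blade [316.7632 182.5999] [315.7696 192.4653]
 blade [303.9794 189.7989] [305.2893 198.4969]
[300, 301, 302, 303, 304, 305, 306, 307, 308, 309, 310, 311, 312, 313, 314, 315, 316, 317, 318, 319, 320, 321]
178   7   3   5   6   3  14   6   6  24  12  23  12   9  13   0  11  14   0   9  10   4   8 | 151 150 149 139  96  54  42  42  43  44  44  43  59  79  58  46  54  75  60  53  57  62
179   5   7   3   3   5   3   7  10  17  29   0  11   9  15   5   6  17   5  16  11   5   
[... 3395 characters left out ...]
  12   8  10  11   8   6   7   8   9  11   9  10   4   5   5   2 | 109 110  94  80  91  97 105 101 107 113 122 122 107  96  89  97 140 155 142 141 142 142
199  19  45  52  18   9  11  13  28  11  13   9   8   7  11  14  10  10  12   4   5   5   4 | 105  80  84 101 113 111 101  99 113 120 118 121 105  89  91 134 156 132 131 142 143 143
200  40  50  19  11  21  36  23  33  14   6   6  11   9   6   8  11   8  11   4   5   9   4 |  83  81 107 118 109  93  89  85 111 118 119 120 108  89  90 121 128 111 127 142 147 145
201  25  18   9  19  53  50  20  16  11  16  11  11  10  11   9   5  10  10   4   0   9   4 |  92 102 118 106  82  81 103  98 114 113 115 121 107  90  88  95 101 102 126 141 145 143
```

Call:
play_rows(steps=[[[255,0,0.0036,-0.0035,-0.2],[255,0,0,0,0],[255,0,0,0,0],[255,0,0,0,0]]])

```text
t: 10.05
eef_pos: [0.5401, -0.0901, 0.1469]
ee_rot: [-0.012, 1.571, 0.012]
ft_force: [0.4, 0.7, -0.2]
opening: 0.129
```

```bash
python3 -c "
from h import *
go((.5408,-.0913,.128))"
```

```text
t 10.05 pos [ 0.5401 -0.0901  0.1469] yaw 90.85 open 10.9 F [ 0.4  0.7 -0.2] tool d [ 0.0189 -0.0012  0.0007] tool x [ 0. -0. -1.]
```

Call:
play_rows(steps=[[[255,0.008,-0.0012,0.0007,0],[255,0.008,0,0,0],[255,0.004,0,0,0],[255,0.003,0,0,0],[255,0.003,0,0,0],[255,0.003,0,0,0],[255,0,0,0,0],[255,0,0,0,0]]])

```text
t: 10.85
eef_pos: [0.5407, -0.0912, 0.1177]
ee_rot: [-0.011, 1.571, 0.012]
ft_force: [-0.0, 0.7, -0.8]
opening: 0.129
```

```bash
python3 -c "
from h import *
go((.5408,-.0913,.0983));print(ctrl.state()['moment'])"
```

```text
t 10.85 pos [ 0.5407 -0.0912  0.1177] yaw 90.85 open 11.0 F [-0.   0.7 -0.8] tool d [ 0.0194 -0.0001  0.0001] tool x [-0.  0. -1.]
[0.13144573 0.04440143 0.01587992]
```

Foot is now at about 83 mm, below the 91 mm rims, with no contact force. I keep going down.

Call:
play_rows(steps=[[[255,0.003,0,0,0],[255,0.003,0,0,0],[255,0.003,0,0,0],[255,0.003,0,0,0],[255,0,0,0,0],[255,0,0,0,0]]])

```text
t: 11.45
eef_pos: [0.5405, -0.0911, 0.1053]
ee_rot: [-0.011, 1.572, 0.012]
ft_force: [0.9, 1.3, -1.0]
opening: 0.129
```

```bash
python3 -c "
from h import *
go((.5408,-.0913,.0983));print(ctrl.state()['moment'])"
```

```text
t 11.45 pos [ 0.5405 -0.0911  0.1053] yaw 90.85 open 11.0 F [ 0.9  1.3 -1. ] tool d [ 0.007  -0.0002  0.0003] tool x [-0.001  0.    -1.   ]
[0.32053134 0.02147051 0.05747808]
```

Call:
play_rows(steps=[[[255,0.002,0,0,0],[255,0.002,0,0,0],[255,0.002,0,0,0],[255,0.001,0,0,0],[255,0,0,0,0],[255,0,0,0,0]]])

```text
t: 12.05
eef_pos: [0.5408, -0.0912, 0.0986]
ee_rot: [-0.011, 1.571, 0.012]
ft_force: [1.2, 2.7, -1.4]
opening: 0.131
```

```bash
python3 -c "
from h import *
go((.5408,-.0913,.0983));print(ctrl.state()['moment'])"
```

```text
t 12.05 pos [ 0.5408 -0.0912  0.0986] yaw 90.84 open 11.1 F [ 1.2  2.7 -1.4] tool d [ 0.0003 -0.0001  0.    ] tool x [ 0.  0. -1.]
[ 0.49743955 -0.12490507  0.04246815]
```

Call:
play_rows(steps=[[[255,0.001,0.001,0,0],[255,0.001,0,0,0],[255,0.001,0,0,0],[255,0,0,0,0],[255,0,0,0,0]]])

```text
t: 12.55
eef_pos: [0.5413, -0.091, 0.0975]
ee_rot: [-0.013, 1.57, 0.011]
ft_force: [-4.0, 1.3, 9.8]
opening: 0.132
```

```bash
python3 -c "
from h import *
go((.5408,-.0913,.0983));print(ctrl.state()['moment'])"
```

```text
t 12.55 pos [ 0.5413 -0.091   0.0975] yaw 90.85 open 11.2 F [-4.   1.3  9.8] tool d [-0.0008 -0.0003 -0.0005] tool x [ 0.001 -0.001 -1.   ]
[ 0.29255911  0.7871964  -0.00746947]
```

Contact at the floor: 10 N with the foot at about 63.5 mm. Now I release and lift.

Call:
play_rows(steps=[[[215,0,0,0,0],[200,0,0,0,0],[170,0,0,0,0],[150,0,0,0,0],[150,0,0,0,0],[150,-0.005,0,0,0],[150,-0.015,0,0,0],[150,-0.03,0,0,0],[150,-0.03,0,0,0],[150,-0.02,0,0,0],[150,0,0,0,0],[150,0,0,0,0]]])

```text
t: 13.75
eef_pos: [0.5411, -0.0904, 0.1966]
ee_rot: [-0.012, 1.569, 0.011]
ft_force: [0.8, 0.2, -0.4]
opening: 0.414
```

```bash
python3 - <<'E'
from h import *
go((.5418,-.1595,.0673))
i=ctrl.capture("side")[:,:,::-1].copy();cv2.imwrite("pics/side4.png",i)
a=np.radians(90.84);u=np.array([np.cos(a),np.sin(a),0]);v=np.array([-u[1],u[0],0])
g=np.array((.5408,-.0913,0))
cv2.imwrite("pics/H.png",draw(i,"side",275,150,65,75,8,[(box(g,u,v,.006,.02,.128),(0,0,255)),(circ((.5418,-.1593),.01,.102),(0,255,0))]))
E
```

```text
t 13.75 pos [ 0.5411 -0.0904  0.1966] yaw 90.85 open 35.2 F [ 0.8  0.2 -0.4] tool d [ 0.1293 -0.069  -0.0005] tool x [ 0.001 -0.001 -1.   ]
```

View pics/H.png

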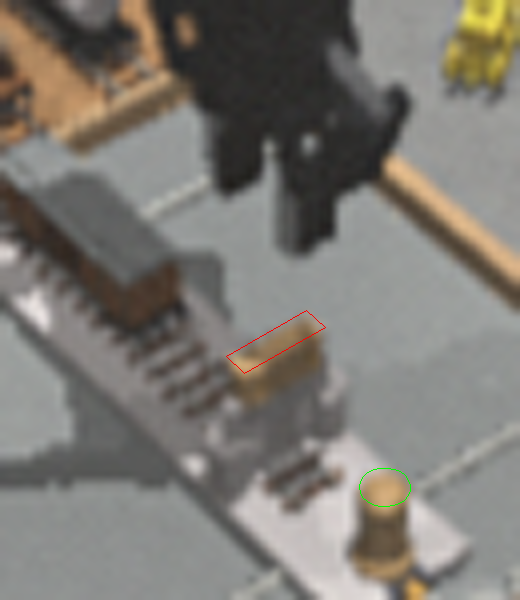

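The stop is fully seated: its block is across the gate at crop (275,365), within 1 px of the predicted seated position. Next is the handle at crop (384,490).

Call:
play_rows(steps=[[[110,0,0,0,8.18],[110,0,0,0,8.18],[110,0,0,0,8.18],[110,0,0,0,8.18],[110,0,0,0,8.18],[110,0,0,0,8.18],[110,0,0,0,8.18],[110,0,0,0,8.18],[110,0,0,0,8.18],[110,0,0,0,8.18],[110,0,0,0,8.2],[110,0,0,0.035,0],[110,0,0,0.034,0],[110,0,0,0,0],[110,0,0,0,0]]])

```text
t: 15.3
eef_pos: [0.541, -0.1592, 0.1943]
ee_rot: [1.199, 1.219, -1.2]
ft_force: [-0.5, 0.6, 0.6]
opening: 0.568
```

```bash
python3 - <<'E'
from h import *
go((.5418,-.1593,.12))
E
```

```text
t 15.3 pos [ 0.541  -0.1592  0.1943] yaw 0.77 open 48.3 F [-0.5  0.6  0.6] tool d [0.0743 0.001  0.0002] tool x [-0.002  0.002 -1.   ]
```

Call:
play_rows(steps=[[[110,0.03,0.001,0,0],[110,0.03,0,0,0],[110,0.025,0,0,0],[110,0.015,0,0,0],[110,0.015,0,0,0],[110,0.01,0,0,0],[110,0,0,0,0],[110,0,0,0,0]]], squeeze=20)

```text
t: 16.1
eef_pos: [0.5433, -0.1595, 0.0715]
ee_rot: [1.198, 1.215, -1.198]
ft_force: [-1.2, -0.1, -0.5]
opening: 0.565
```

```bash
python3 - <<'E'
from h import *
go((.5418,-.1593,.0673))
E
```

```text
t 16.1 pos [ 0.5433 -0.1595  0.0715] yaw 0.85 open 48.0 F [-1.2 -0.1 -0.5] tool d [ 0.0042 -0.0015 -0.0002] tool x [ 0.001 -0.001 -1.   ]
```

Call:
play_rows(steps=[[[130,0.004,-0.0015,0,0],[150,0,0,0,0],[170,0,0,0,0],[185,0,0,0,0],[195,0,0,0,0],[205,0,0,0,0],[215,0,0,0,0],[230,0,0,0,0],[255,0,0,0,0],[255,0,0,0,0],[255,0,0,0,0]]], squeeze=40)

```text
t: 17.2
eef_pos: [0.5416, -0.1595, 0.0673]
ee_rot: [1.198, 1.216, -1.198]
ft_force: [-0.7, 0.5, 5.9]
opening: 0.222
```

```bash
python3 - <<'E'
from h import *
go((.5418,-.1593,.0673));print(ctrl.state()['moment'])
# stub / loco geometry in the top view at track height
for nm,px in(("loco",(240,216)),("tank",(233,177)),("open",(234,236)),("log",(234,196.5))): print(nm,onz("top",px,.08).round(4))
E
```

```text
t 17.2 pos [ 0.5416 -0.1595  0.0673] yaw 0.85 open 18.9 F [-0.7  0.5  5.9] tool d [ 0.      0.0002 -0.0002] tool x [ 0. -0. -1.]
[ 0.15623915  0.15776879 -0.03355068]
loco [0.5063 0.1668 0.08  ]
tank [0.6263 0.1873 0.08  ]
open [0.4464 0.1852 0.08  ]
log [0.5662 0.1846 0.08  ]
```

The loco line is x≈0.511 at the handle and the handle is at 0.5416, so the table slides about 30 mm towards the robot (track 3).

Call:
play_rows(steps=[[[255,0,-0.002,0,0],[255,0,-0.003,0,0],[255,0,-0.003,0,0],[255,0,-0.003,0,0],[255,0,-0.003,0,0],[255,0,-0.003,0,0],[255,0,-0.002,0,0],[255,0,-0.001,0,0],[255,0,0,0,0],[255,0,0,0,0]]])

```text
t: 18.2
eef_pos: [0.5221, -0.1598, 0.0674]
ee_rot: [1.199, 1.214, -1.197]
ft_force: [4.5, 1.6, 4.9]
opening: 0.223
```

```bash
python3 - <<'E'
from h import *
go((.511,-.1593,.0673));print(ctrl.state()['moment'])
E
```

```text
t 18.2 pos [ 0.5221 -0.1598  0.0674] yaw 0.84 open 18.9 F [4.5 1.6 4.9] tool d [ 0.     -0.0111 -0.0007] tool x [ 0.002 -0.001 -1.   ]
[ 0.23448774 -0.6803981  -0.01656871]
```

Friction is about 4 N, as described. I go on in small steps.

Call:
play_rows(steps=[[[255,0,-0.002,0,0],[255,0,-0.002,0,0],[255,0,-0.001,0,0],[255,0,0,0,0]]])

```text
t: 18.6
eef_pos: [0.5165, -0.1599, 0.0674]
ee_rot: [1.198, 1.216, -1.198]
ft_force: [2.6, 0.6, 7.2]
opening: 0.227
```

Call:
play_rows(steps=[[[255,0,-0.001,0,0],[255,0,0,0,0]]])

```text
t: 18.8
eef_pos: [0.5151, -0.1599, 0.0673]
ee_rot: [1.197, 1.217, -1.199]
ft_force: [0.3, 0.7, 7.6]
opening: 0.221
```

Call:
play_rows(steps=[[[255,0,-0.001,0,0],[255,0,0,0,0]]])

```text
t: 19.0
eef_pos: [0.514, -0.1599, 0.0673]
ee_rot: [1.197, 1.217, -1.199]
ft_force: [0.6, 1.1, 7.7]
opening: 0.227
```

Call:
play_rows(steps=[[[255,0,-0.001,0,0],[255,0,0,0,0]]])

```text
t: 19.2
eef_pos: [0.5129, -0.16, 0.0673]
ee_rot: [1.197, 1.217, -1.199]
ft_force: [-0.6, 1.0, 9.5]
opening: 0.228
```

Call:
play_rows(steps=[[[255,0,-0.001,0,0],[255,0,0,0,0]]])

```text
t: 19.4
eef_pos: [0.5119, -0.16, 0.0673]
ee_rot: [1.197, 1.217, -1.199]
ft_force: [0.5, 0.7, 8.1]
opening: 0.221
```

The force fell to about 0 N from 0.515 on: the ball is drawing the table in. Next I find the centre by going on until it resists.

Call:
play_rows(steps=[[[255,0,-0.001,0,0],[255,0,0,0,0],[255,0,0,0,0]]])

```text
t: 19.7
eef_pos: [0.5111, -0.16, 0.0673]
ee_rot: [1.198, 1.216, -1.199]
ft_force: [0.7, 0.9, 7.6]
opening: 0.228
```

Call:
play_rows(steps=[[[255,0,-0.001,0,0],[255,0,0,0,0],[255,0,0,0,0]]])

```text
t: 20.0
eef_pos: [0.5108, -0.16, 0.0673]
ee_rot: [1.198, 1.215, -1.198]
ft_force: [2.6, 0.9, 5.6]
opening: 0.226
```

Call:
play_rows(steps=[[[255,0,-0.001,0,0],[255,0,0,0,0],[255,0,0,0,0]]])

```text
t: 20.3
eef_pos: [0.5105, -0.16, 0.0674]
ee_rot: [1.199, 1.214, -1.197]
ft_force: [6.6, 1.2, 3.2]
opening: 0.228
```

Call:
play_rows(steps=[[[255,0,0.001,0,0],[255,0,0,0,0],[255,0,0,0,0]]])

```text
t: 20.6
eef_pos: [0.5106, -0.16, 0.0673]
ee_rot: [1.198, 1.215, -1.198]
ft_force: [2.1, 1.0, 6.2]
opening: 0.222
```

Call:
play_rows(steps=[[[255,0,0.001,0,0],[255,0,0,0,0],[255,0,0,0,0]]])

```text
t: 20.9
eef_pos: [0.5109, -0.16, 0.0673]
ee_rot: [1.197, 1.217, -1.199]
ft_force: [-0.8, 0.4, 9.0]
opening: 0.23
```

```bash
python3 - <<'E'
from h import *
go((.511,-.1593,.0673))
s=ctrl.capture("side")[:,:,::-1].copy();t=ctrl.capture("top")[:,:,::-1].copy()
o=np.zeros((560,800,3),np.uint8);A=cv2.resize(s[130:270,200:400],None,fx=4,fy=4,interpolation=cv2.INTER_CUBIC);o[:]=A[:560,:800]
cv2.imwrite("pics/I.png",o)
B=cv2.resize(t[150:262,208:368],None,fx=2,fy=2,interpolation=cv2.INTER_CUBIC);o[-224:,-320:]=B;cv2.imwrite("pics/I.png",o)
E
```

```text
t 20.9 pos [ 0.5109 -0.16    0.0673] yaw 0.86 open 19.6 F [-0.8  0.4  9. ] tool d [ 0.      0.0001 -0.0007] tool x [-0.001 -0.    -1.   ]
```

View pics/I.png

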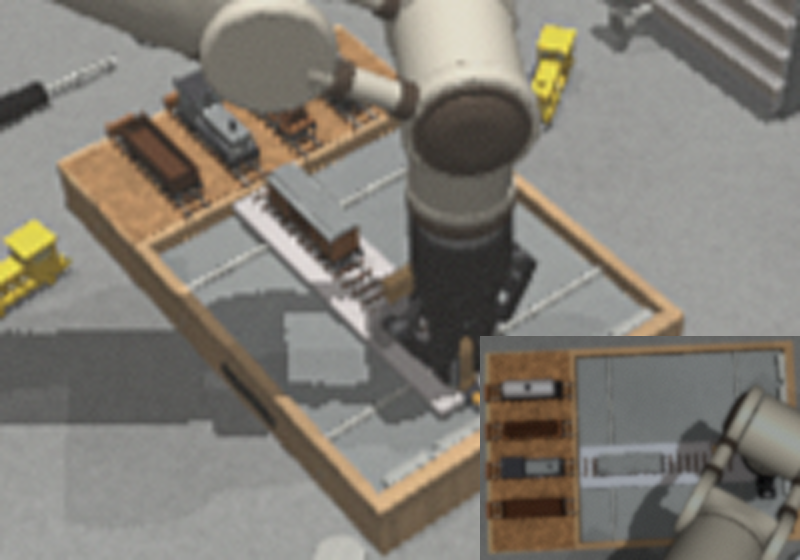

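The table's track lines up with the grey locomotive (inset: loco at (530,467), van at (628,464)). The stop's block is still in the gate at (398,283), and the gripper holds the handle. I hand in.

```bash
python3 -c "
from cell import ctrl
print(ctrl.state()['dq'].round(4)); print(ctrl.sign_off())"
```

```text
[-0.0001 -0.0005 -0.0004  0.0005  0.0013  0.0005]
the job is handed in; nothing more can be done
None
```

The job is done and handed in at about 21 s of the 58 s allowed.

- **End stop:** I took the beech-grip end stop from the nearest rack slot and pushed it down into the handle-end gate until it met the floor. That was about 10 N, with the foot at about 63.5 mm against a nominal 64 mm. After release, its block showed within about 1 px of the predicted seated position.
- **Table:** I gripped the handle and slid the table about 30 mm to track 3, where the grey locomotive stands. Drag was about 4.5 N, then fell to roughly 0 N over the last 4 mm as the ball drew the table in. Pushing past the centre met rising resistance (6.6 N for about 0.5 mm), so I backed off to the middle.
- **Last checks:** The arm was at rest with the handle still gripped (opening 19.6 mm on the 20 mm handle) and about 1 N along the slide. In the final picture the table's track lines up with the locomotive and the stop's block is still in the gate, partly hidden by the gripper.

Two things were slightly off. The two cameras disagreed by 2–3 mm in places, which I settled by comparing with the robot's own position. About 9 N of vertical force remained on the held handle, and I left it.

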